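# Lengthen a walking stick by two holes

## Task

The walking stick lying in the fitting rest is too short for the patient: make it two holes longer. Squeeze its spring button in, draw the lower tube out until the button snaps fully out through the next hole, then do the same once more, so that the stick ends locked in the second hole, and let go. Feel for each snap and never wrench the tube hard against a locked button; leave the other things on the desk where they are.

Things in the scene. Friction and masses are not known exactly. Their poses are not given: they have to be found in the camera images.
- stick: Walking stick lying level in a fixed rest; its dark upper shaft (diameter 22 mm, black handle) is clamped and cannot move. Origin: on the desk, straight under the tube axis at the button; z up; x along the tube towards the rubber foot (the way in which the stick gets longer); y horizontal, to the side where the button sticks out (away from the robot). The tube axis is 60 mm above the desk.
- rest (a point): Centre of the top of the rest's white board (600 x 130 mm, top 15 mm above the desk, x = 0 of stick). Two grey cradles stand on it, each 40 mm long along x, up to 90 mm high and 75 mm wide, centred at x = -235 mm (clamp) and x = +190 mm of stick. Between them nothing but the board is under the tube.
- sleeve: The stick's lower tube: bright aluminium, diameter 26 mm, 425 mm long plus a rubber foot at its +x end; slides along x of stick against 2 to 4 N. Origin: on the tube axis, 60 mm above the desk, at the hole that holds the button at the start; it is then at x = 0 of stick and goes to +x as the stick gets longer. Axes as stick.
- tube_mouth (a point): Grey-collared mouth of the lower tube, on its axis, 125 mm to -x of the sleeve's origin. A row of 11 mm holes runs along the tube's +y side. They are unevenly spaced, 25 to 35 mm from one to the next; from the hole at the sleeve's origin three lie towards the mouth (reached in turn by drawing the tube out) and two towards the foot. A button snapped into a hole leaves about 0.5 mm of play.
- button: Spring button of the upper shaft: steel pin 10 mm in diameter with a half-round head that sticks out 5 mm through a hole in the lower tube, at the height of the tube axis. It moves only along y and stays at x = 0 of stick. Origin: the tip of its head, at y = 18 mm of stick when fully out, 13 mm when level with the tube's surface, 11.5 mm when under the tube's wall.
- pinch (a point): Point on the tube axis at the button (x = 0 of stick), where to pinch across: one pad on the button, the other opposite, until both bear on the tube and the button is level (spring 4 to 6 N). A pull of about 10 N to +x then rides the wall over the head; the tube slides on and stops dead when the button snaps out at the next hole. More than 20 N against the button is wrenching.
- spare_foot: spare rubber foot, 42 mm wide and 45 mm high, standing on the rest's board; leave alone
- tape_measure: small tape measure, 42 x 40 x 24 mm, on the rest's board; leave alone
- mouse: round computer mouse, 62 mm wide, 34 mm high; leave alone
- pressure_meter: white and blue blood pressure meter, 100 x 120 x 75 mm; leave alone
- mug: white mug, 76 mm wide, 90 mm high; leave alone
- swab_jar: glass jar, 60 mm wide, 85 mm high; leave alone
- reflex_hammer: reflex hammer with a rubber head, 200 mm long, lying on the desk; leave alone

How it is judged:
On the way, in this order (a step that is already met when the one before it is completed fails the run):
1. the button has snapped fully out through the next hole (stick one hole longer) (x of sleeve in the frame of stick between 0.0245 and 0.0275 m and y of button in the frame of stick above 0.0165 m), for 0.2 s.
2. the button has snapped fully out through the second hole (stick two holes longer) (x of sleeve in the frame of stick between 0.0585 and 0.0615 m and y of button in the frame of stick above 0.0165 m), for 0.2 s.
At the end, for the whole second after the job is handed in: The lower tube is at rest two holes longer than at the start (within 1.5 mm of the locked place), with the button out through that hole to within 1.5 mm of its full height (all of step 2 and linear speed of sleeve below 0.01 m/s); the robot touches nothing.
It fails at once if the lower tube is wrenched against the button with more than 20 N (contact force between button and sleeve above 20 N).
It fails at once if a bystander is moved by more than 20 mm (distance of any of spare_foot, tape_measure, mouse, pressure_meter, mug, swab_jar, reflex_hammer from where it was at the start of the episode above 0.02 m).
It also fails if it takes over 48 s, if anything falls off the work surface, if the arm or the gripper's body presses on something with over 40 N, if the wrist force passes 120 N, or if a joint passes its speed limit or range.

## Robot

A 6-joint arm with a two-finger parallel gripper is mounted at the origin on the work surface. World frame = base frame: x ahead of the robot, y to its left, z up, the work surface at z = 0. Lengths are in m, angles in rad, forces in N, time in s.
With the tool pointing down it reaches from about 0.25 to 0.725 m from the base axis. Payload 4 kg.
Tool frame: the origin (TCP) lies on the mounting face of the last link; the fingertips stand 173 mm ahead of it and the grasp point (between the pads) lies 155 mm ahead of it; z points along the fingers, y is the line along which they close (so a half turn about z gives the same grasp; the last joint's range is limited). The gripper opens to 85 mm and grips with 20 to 120 N. Pads are 22 mm wide; open, the fingers measure 114 mm over their backs; the gripper's body (76 mm by 85 mm) begins 54 mm behind the grasp point. The pads swing forward as they close: fully open they stand 13 mm farther back than shut.
Start: joints at [0, 0.241, 0.005, 1.335, 0, 1.571], TCP at [0.5, 0, 0.405] pointing down, gripper open.
Joint ranges: [-2.72, 2.72], [-1.05, 1.87], [-1.09, 1.28], [-1.99, 2.15], [-1.42, 1.44], [-3.14, 3.14]. Speed limits (rad/s): [2.79, 2.79, 3.14, 3.14, 3.14, 3.14].

## Interface

Orientations are given as [roll, pitch, yaw] about the fixed x, y, z axes, in that order (R = Rz(yaw) Ry(pitch) Rx(roll)).
In Python, from rig import move_pose, movel, goto_joints, grip, pause, solve_ik, grab_frame, Unreachable, job_done, masks_of, get_clock, get_qpos, get_qd, get_tau, get_ee_pos, get_tool_rot, get_force, get_torque, get_finger_gap, get_gripper_force gives the robot as it stands. Calls block until the motion is done:
- move_pose(position, orientation): joint-space move of the TCP to a pose.
- movel(position, speed=0.15, attitude=None): straight line of the TCP; attitude=None keeps the orientation; speed is the mean speed in m/s.
- goto_joints(angles): joint-space move.
- grip(opening, squeeze=None): opening from 0.0 (shut) to 1.0 (fully open); squeeze is the grip in N (None keeps the last); returns when the fingers have stopped.
- pause(seconds).
- solve_ik(position, orientation): joint angles nearest the present ones, or None.
- grab_frame(name): name is "scene" or "side" or "wrist"; returns a dict with "pixels" (420x560x3 uint8, red, green, blue), "K" (3x3 intrinsics, pixels), "k1" (the pictures are not rectified: a ray, as slopes to the right and down, at radius r is drawn at 1 + k1 r^2 times it, then the intrinsics apply), "rvec" (rotation vector, rad) and "tvec" (3), from world to camera coordinates, as OpenCV has them. Camera axes: x right, y down, z forward; pixel columns grow to the right and rows downward; lengths in m; the calibration is good to about 2 mm. A picture is of the moment at which its call begins. There is no depth.
A pose or a line that the arm cannot do raises Unreachable and nothing moves.
- job_done(): hands the job in; it is judged then, once.
Trained networks look in a picture, given as the dict that the camera call returned (one of the last four; its "shot" number tells which), for a name from the list of things; names that differ only in an ending like _2 or _b are one class to them, and where a whole thing is asked for, a point or a joint stands for the part that bears it (a point fixed in the world has none). Each returns a list of dicts, best first, with "conf" (0 to 1); they miss things now and then, are a little off and sometimes report something else, mostly with a low value. They report only what shows in the picture. A call takes as long as a camera call.
- masks_of(thing, picture): "mask" (420x560 bool, what is visible of it) and "box" ([centre column, centre row, width, height] in pixels, round what is visible of it).
Readings, each from a call of its own:
- get_clock(): time.
- get_qpos(): joint angles.
- get_qd(): joint speeds.
- get_tau(): joint torques, N m.
- get_ee_pos(): TCP position.
- get_tool_rot(): TCP orientation.
- get_force(): force on the tool from outside, world axes, zero at the start.
- get_torque(): the same for the moment, N m.
- get_finger_gap(): opening from 0.0 (shut) to 1.0 (fully open).
- get_gripper_force(): force on a finger pad.
Only numpy, scipy, OpenCV 4.12 (cv2) and the standard library are available. Lean on these libraries where they do the work, as an engineer would, in place of code of your own. Each camera call takes 0.05 s, during which the arm holds its last target. There are 200 camera calls.

## Working session

There is one attempt and no reset: what is moved stays moved. The work goes in short steps, each a Python script; the robot and the scene stay as the last script left them, time stands still between calls to the robot, and variables do not carry over. Pictures are saved under pics/ and viewed, at most 10 in all, crops included, and the job is handed in when it is done.

```bash
mkdir -p pics; ls
python3 - <<'E'
from rig import *
import cv2,numpy as np
fs=[]
for n in ["scene","side"]:
    f=grab_frame(n); cv2.imwrite(f"pics/{n}0.png",f["pixels"][:,:,::-1])
    print(n,cv2.Rodrigues(f["rvec"])[0].T@-np.array(f["tvec"]),f["k1"])
    for t in ["sleeve","button","stick","rest","spare_foot","tape_measure"]:
        try: print(t,[(np.round(m["box"],1).tolist(),round(m["conf"],2)) for m in masks_of(t,f)[:2]])
        except Exception as e: print(t,repr(e))
print(get_clock())
E
```

```text
pics
scene [ 0.97009443 -0.48056231  1.03633135] 0.06065326678595916
sleeve [([215.6, 219.1, 154.8, 120.4], 0.95), ([262.9, 280.6, 36.1, 48.2], 0.48)]
button []
stick [([260.6, 199.0, 246.0, 189.0], 0.59)]
rest [([259.9, 200.0, 245.9, 189.6], 0.98)]
spare_foot [([153.6, 247.3, 17.9, 19.8], 0.62)]
tape_measure [([306.4, 179.4, 19.2, 20.9], 0.6)]
side [ 0.12582142 -0.82155319  0.85826933] -0.14601211644851453
sleeve [([260.1, 255.6, 66.1, 147.3], 0.81), ([204.9, 289.6, 27.0, 27.8], 0.55)]
button []
stick [([248.9, 235.6, 109.9, 201.1], 0.87)]
rest [([252.4, 233.9, 114.2, 199.0], 0.8)]
spare_foot [([252.8, 311.9, 14.6, 23.9], 0.76)]
tape_measure [([243.9, 194.1, 15.7, 13.6], 0.7)]
0.7
```

View pics/scene0.png

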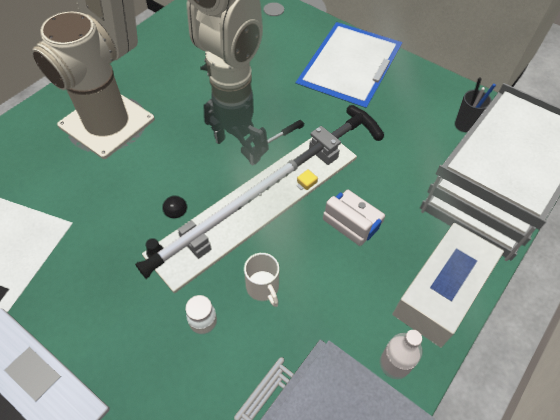

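View pics/side0.png

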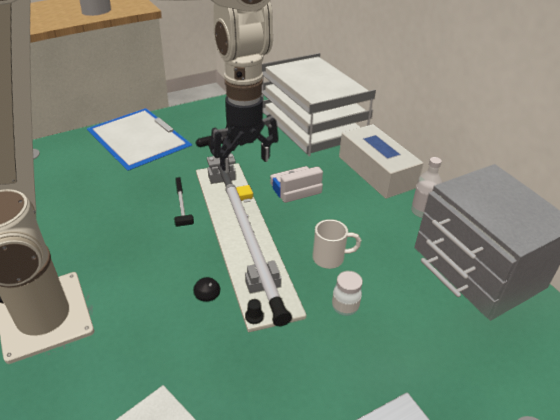

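Both pictures show the stick running roughly along world −y, with the foot at scene (150,262), the mouth near (293,163) and the yellow tape at (307,179). The button is on the far side (+x), and the spare foot stands at scene (153,247) by the far end cradle. Next I measure the axis line and the mouth.

```bash
cat > h.py <<'E'
from rig import *
import cv2,numpy as np
from scipy.optimize import brentq
def ray(f,uv):
    K=np.array(f["K"]);k=f["k1"];R=cv2.Rodrigues(np.array(f["rvec"]))[0]
    p=cv2.undistortPoints(np.array(uv,float).reshape(-1,1,2),K,np.array([k,0,0,0.])).reshape(-1,2)
    d=np.c_[p,np.ones(len(p))]@R
    return -R.T@np.array(f["tvec"]),d
def onz(f,uv,z):
    c,d=ray(f,uv); return c+d*((z-c[2])/d[:,2])[:,None]
def proj(f,P):
    return cv2.projectPoints(np.array(P,float).reshape(-1,1,3),np.array(f["rvec"]),np.array(f["tvec"]),np.array(f["K"]),np.array([f["k1"],0,0,0.]))[0].reshape(-1,2)
def save(f,n,pts=(),s=1):
    im=np.ascontiguousarray(cv2.resize(f["pixels"][:,:,::-1],None,fx=s,fy=s))
    for p in pts: cv2.circle(im,tuple(int(round(v*s)) for v in p),3,(0,0,255),1)
    cv2.imwrite("pics/"+n,im)
E
python3 - <<'E'
from h import *
for n in ["scene","side"]:
    f=grab_frame(n); m=masks_of("sleeve",f)[0]["mask"]
    v,u=np.nonzero(m); P=onz(f,np.c_[u,v],.06)[:,:2]
    vx,vy,x0,y0=cv2.fitLine(P.astype(np.float32),cv2.DIST_HUBER,0,.01,.01).ravel()
    t=(P-[x0,y0])@[vx,vy]
    print(n,"dir",vx,vy,"ends",np.array([x0,y0])+np.outer(np.percentile(t,[0.3,99.7]),[vx,vy]), np.ptp(t))
    for t in ["spare_foot","tape_measure","mouse","reflex_hammer"]:
        b=masks_of(t,f)
        if b: print(t,onz(f,[b[0]["box"][:2]],.03)[0].round(3))
E
```

```text
scene dir 0.18838783 0.9820947 ends [[ 0.4459574  -0.28040616]
 [ 0.53280242  0.17233029]] 0.4658870772229685
spare_foot [ 0.413 -0.21   0.03 ]
tape_measure [0.578 0.172 0.03 ]
mouse [ 0.367 -0.094  0.03 ]
reflex_hammer [ 0.369 -0.096  0.03 ]
side dir 0.18650773 0.98245347 ends [[ 0.44325509 -0.29429065]
 [ 0.53299422  0.17842179]] 0.4863337095288324
spare_foot [ 0.415 -0.22   0.03 ]
tape_measure [0.569 0.157 0.03 ]
mouse [ 0.345 -0.11   0.03 ]
reflex_hammer [0.404 0.199 0.03 ]
```

Run:
```python
from h import *
print(get_tool_rot(),get_ee_pos(),get_force())
p=[0.509,0.05,0.33]
for y in (1.383,-1.759): print(y,solve_ik(p,[np.pi,0,y]))
q={y:solve_ik(p,[np.pi,0,y]) for y in (1.383,-1.759)}
y=min((y for y in q if q[y] is not None),key=lambda y:abs(q[y][5]))
move_pose(p,[np.pi,0,y]); print(y,get_clock(),get_force())
f=grab_frame("wrist"); print(cv2.Rodrigues(f["rvec"])[0].T@-np.array(f["tvec"]))
d=np.array([-.187,-.982,0]);e=np.array([.982,-.187,0]);o=np.array([.509,.05,.06])
for t in ["button","sleeve","tube_mouth"]:
    for m in masks_of(t,f)[:2]: print(t,m["box"],m["conf"])
save(f,"w1.png",proj(f,[o,o+.018*e,o-.125*d]))
```

```text
[-3.14158542e+00  5.93782473e-06  1.57075517e+00] [ 4.99999408e-01 -3.61897013e-06  4.04709489e-01] [ 0.40211117  0.27829165 -0.89319134]
1.383 [ 0.09791768  0.30800821 -0.10366634  1.15912178  0.          1.85651034]
-1.759 [ 0.09791768  0.30800821 -0.10366634  1.15912178  0.         -1.28467497]
-1.759 3.725 [0.39042724 0.22595065 0.29123911]
[ 0.49564686 -0.0194633   0.29974073]
button [261.6, 212.6, 4.7, 13.9] 0.63
sleeve [281.7, 179.8, 38.6, 356.7] 0.78
sleeve [278.9, 182.8, 162.3, 364.7] 0.27
tube_mouth [281.2, 177.8, 37.5, 355.7] 0.64
tube_mouth [279.4, 184.4, 165.1, 361.0] 0.61
```

View pics/w1.png

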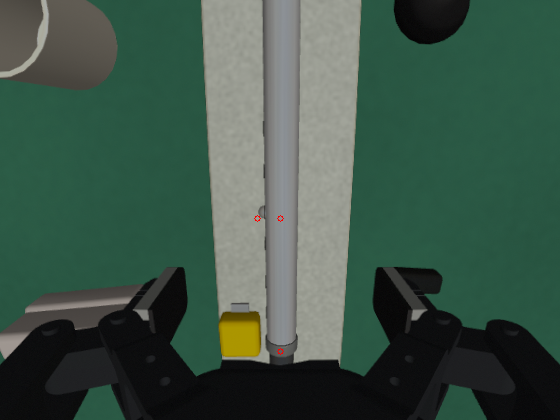

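The wrist view shows the button at about (262,212), the tube axis near column 281 and the mouth collar at (281,345). The prediction is within a few mm, so I refine the axis and button position and descend.

Run:
```python
from h import *
f=grab_frame("wrist"); m=masks_of("sleeve",f)[0]["mask"]
mid=[];
for r in range(60,330,3):
    c=np.nonzero(m[r])[0]
    if len(c)>15: mid.append(onz(f,[[c.min(),r],[c.max(),r]],.06).mean(0)[:2])
vx,vy,x0,y0=cv2.fitLine(np.array(mid,np.float32),cv2.DIST_HUBER,0,.01,.01).ravel()
d=np.array([vx,vy]); d*=-np.sign(vy); e=np.array([-d[1],d[0]]); c=np.array([x0,y0])
b=onz(f,[masks_of("button",f)[0]["box"][:2]],.06)[0][:2]
mo=onz(f,[[281,345]],.06)[0][:2]
o=c+d*((b-c)@d); yaw=np.arctan2(-e[0],e[1])
print("dir",d,"o",o,"btn y",(b-c)@e,"mouth x",(mo-o)@d,"yaw",yaw)
np.save("st.npy",np.r_[o,d,yaw])
rot=[np.pi,0,yaw]
move_pose([*o,.33],rot); movel([*o,.215],.15)
print(get_clock(),get_force(),get_ee_pos())
f=grab_frame("wrist"); save(f,"w2.png",proj(f,[[*o,.06],[*(o+.018*e),.06]]))
```

```text
dir [-0.18574828 -0.98259735] o [0.50305049 0.02289686] btn y -0.001163233108911867 mouth x -0.14625540418987115 yaw -1.7576296
5.2417 [-0.932972    0.27823278  0.28142616] [0.50359545 0.02316488 0.2156579 ]
```

View pics/w2.png

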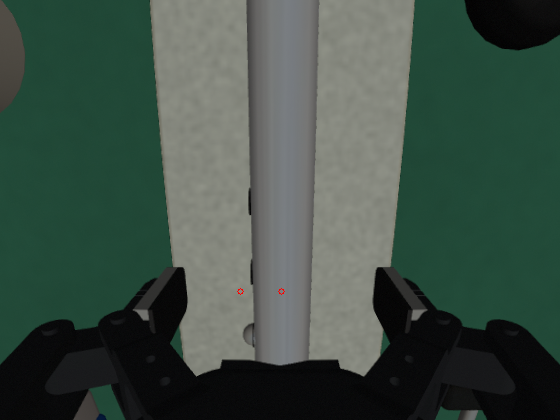

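This view shows the button head at about (249,335), between the jaws but about 25 mm to −x of the TCP. My second detection was wrong. I recompute from this close view, with checks.

Run:
```python
from h import *
s=np.load("st.npy"); o,d,yaw=s[:2],s[2:4],s[4]; e=np.array([-d[1],d[0]])
f=grab_frame("wrist")
b=onz(f,[[249,335]],.06)[0][:2]
print([(m["box"],m["conf"]) for m in masks_of("button",f)[:3]])
# holes / axis check: silhouettes at row 335, tube 254..~309
print("btn rel o along d,e",(b-o)@d,(b-o)@e)
P=onz(f,[[254,300],[311,300],[248,60],[318,60]],.06)[:,:2]-o
print("edges e",P@e)
o2=o+d*((b-o)@d); print(o2)
np.save("st.npy",np.r_[o2,d,yaw])
movel([*o2,.215],.1)
f=grab_frame("wrist"); save(f,"w3.png",proj(f,[[*o2,.06],[*(o2+.018*e),.06]]))
print(get_clock(),get_force(),get_ee_pos())
```

```text
[([248.0, 333.5, 9.2, 23.3], 0.43)]
btn rel o along d,e -0.023389245374717788 0.015073284775100377
edges e [ 0.01228171 -0.01316569  0.01240888 -0.01314235]
[0.507395   0.04587907]
5.825 [ 0.78511518 -0.12770783  0.3993177 ] [0.50732841 0.04601671 0.21511559]
```

Run:
```python
from h import *
s=np.load("st.npy"); o2,d=s[:2],s[2:4];e=np.array([-d[1],d[0]])
f=grab_frame("side"); print(proj(f,[[*o2,.06]]))
c=proj(f,[[*o2,.06]])[0].astype(int)
im=f["pixels"][c[1]-70:c[1]+70,c[0]-90:c[0]+90,::-1]
cv2.imwrite("pics/s3.png",cv2.resize(im,None,fx=4,fy=4,interpolation=2))
```

```text
[[241.298861   216.06144004]]
```

View pics/s3.png

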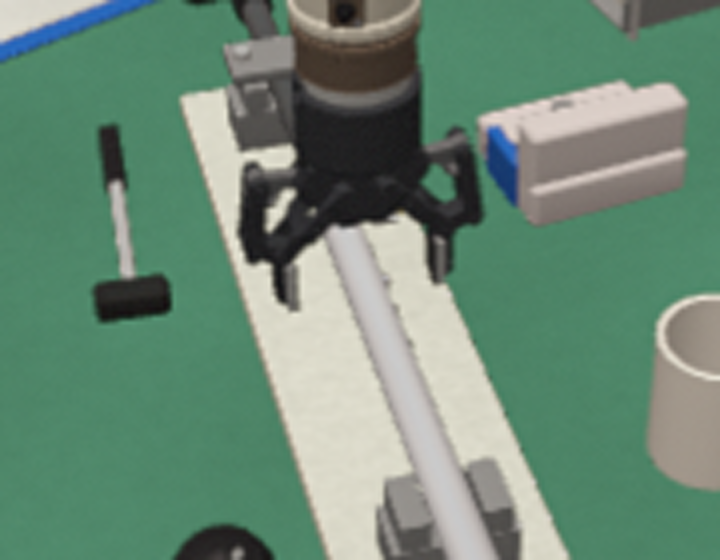

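The gripper straddles the tube, and the button is 0.123 m from the mouth against 0.125 m expected. The tube edges at ±13 mm agree too. Now I pinch and pull while feeling the force.

```bash
cat >> h.py <<'E'
s=np.load("st.npy"); O,D,YAW=s[:2],s[2:4],s[4]; E_=np.array([-D[1],D[0]])
def fx(n=3): return -np.mean([get_force() for _ in range(n)],0)[:2]@D
def pull(base,upto,step=.0007,lim=15,speed=.02,x0=0,free=.0):
    log=[]
    x=x0
    while x<upto-1e-6:
        x=min(x+step,upto); movel([*(O+D*x),.215],speed)
        r=fx()-base; log.append((round(x*1e3,1),round(r,1)))
        if r>(lim if x>free else 15): break
    print(log,"clk",get_clock()); return x
E
python3 - <<'E'
from h import *
b0=fx(); t=grip(0.0,25); print(t,get_finger_gap(),get_gripper_force(),get_clock())
b=fx(); print("base",b0,b,"side",get_force()[:2]@E_)
np.save("b.npy",b0)
x=pull(b0,.006)
print((get_ee_pos()[:2]-O)@D,get_finger_gap(),get_gripper_force())
E
```

```text
False 0.2941800021081045 28.922920525074005 6.45
base 0.2914614207301457 -1.0515321519687237 side -1.5918728076468225
[(0.7, np.float64(0.6)), (1.4, np.float64(1.7)), (2.1, np.float64(4.6)), (2.8, np.float64(3.2)), (3.5, np.float64(4.0)), (4.2, np.float64(4.0)), (4.9, np.float64(4.2)), (5.6, np.float64(4.3)), (6.0, np.float64(5.0))] clk 8.7
0.004793230750113587 0.29488944152212304 28.31395424902439
```

Run:
```python
from h import *
b=float(np.load("b.npy"))
x=pull(b,.021,.0025,12,x0=.006)
if x>.0205: x=pull(b,.030,.0007,9,x0=x)
print("x",x,(get_ee_pos()[:2]-O)@D,get_finger_gap(),get_gripper_force(),fx())
```

```text
[(8.5, np.float64(-0.3)), (11.0, np.float64(2.2)), (13.5, np.float64(1.4)), (16.0, np.float64(1.8)), (18.5, np.float64(-0.8)), (21.0, np.float64(-1.7))] clk 10.35
[(21.7, np.float64(0.3)), (22.4, np.float64(1.6)), (23.1, np.float64(0.8)), (23.8, np.float64(-5.4)), (24.5, np.float64(-3.6)), (25.2, np.float64(-1.2)), (25.9, np.float64(0.6)), (26.6, np.float64(1.0)), (27.3, np.float64(1.3)), (28.0, np.float64(2.0)), (28.7, np.float64(3.9)), (29.4, np.float64(5.1)), (30.0, np.float64(6.4))] clk 13.6
x 0.03 0.028580490662620778 0.2936405440026626 28.174063861370087 6.732191101578299
```

Feel suggests a snap at about 24 mm followed by firming resistance. I relax the pull, open and look.

Run:
```python
from h import *
movel([*(O+D*.0275),.215],.03); print(fx(), (get_ee_pos()[:2]-O)@D)
grip(1.0); movel([*(O-D*.0),.215],.15); b=fx(); print("base",b); np.save("b.npy",b)
f=grab_frame("wrist"); save(f,"w4.png",proj(f,[[*(O+E_*.018),.06],[*(O+D*.026+E_*.013),.06]]))
print([(m["box"],m["conf"]) for m in masks_of("button",f)[:3]],get_clock())
movel([*(O+D*.026),.215],.15)
f=grab_frame("wrist"); save(f,"w5.png",proj(f,[[*(O+E_*.018),.06],[*(O+D*.026+E_*.013),.06]]))
print([(m["box"],m["conf"]) for m in masks_of("button",f)[:3]],get_clock())
```

```text
1.6725506904795373 0.027105185388027076
base -0.5101855306715196
[([245.6, 289.1, 11.0, 20.2], 0.45)] 14.9
[([247.1, 343.0, 5.1, 23.2], 0.66)] 15.325
```

View pics/w5.png

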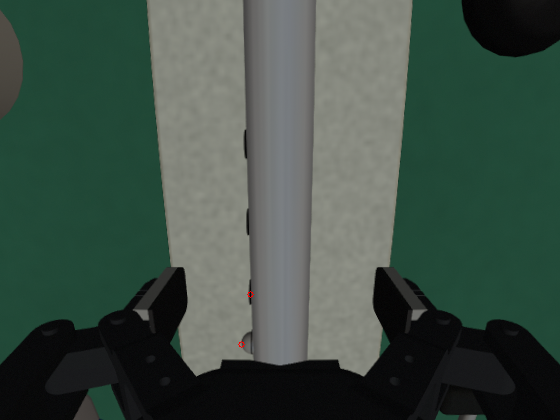

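The button head is fully out at (248,343). The former hole now sits at (250,294), exactly where the 26 mm prediction falls, so the first snap is achieved. Repeat for the second hole (+34 mm).

Run:
```python
from h import *
movel([*O,.215],.15); grip(0.0,25); b=float(np.load("b.npy"))
x=pull(b,.006)
if x>.0059: x=pull(b,.029,.0025,12,x0=x)
if x>.0285: x=pull(b,.039,.0007,6,x0=x)
print("x",x,(get_ee_pos()[:2]-O)@D,get_finger_gap(),fx())
```

```text
[(0.7, np.float64(1.9)), (1.4, np.float64(3.1)), (2.1, np.float64(4.8)), (2.8, np.float64(5.6)), (3.5, np.float64(5.3)), (4.2, np.float64(4.1)), (4.9, np.float64(6.0)), (5.6, np.float64(6.8)), (6.0, np.float64(7.8))] clk 18.475
[(8.5, np.float64(1.3)), (11.0, np.float64(1.4)), (13.5, np.float64(2.7)), (16.0, np.float64(2.1)), (18.5, np.float64(1.4)), (21.0, np.float64(1.3)), (23.5, np.float64(1.8)), (26.0, np.float64(2.1)), (28.5, np.float64(-1.8)), (29.0, np.float64(-0.0))] clk 21.2
[(29.7, np.float64(1.0)), (30.4, np.float64(0.7)), (31.1, np.float64(-2.9)), (31.8, np.float64(-3.1)), (32.5, np.float64(-0.4)), (33.2, np.float64(0.2)), (33.9, np.float64(2.2)), (34.6, np.float64(1.5)), (35.3, np.float64(2.1)), (36.0, np.float64(4.4)), (36.7, np.float64(5.7)), (37.4, np.float64(7.5))] clk 24.2
x 0.037399999999999996 0.03595709174369369 0.29338214814363883 6.9521749316392185
```

Same signature: a snap, then firm resistance. Relax, release and verify.

Run:
```python
from h import *
movel([*(O+D*.035),.215],.03); print(fx())
grip(1.0); movel([*(O+D*.026),.215],.15)
f=grab_frame("wrist"); save(f,"w6.png",proj(f,[[*(O+E_*.018),.06],[*(O+D*.06+E_*.013),.06],[*(O+D*.034+E_*.013),.06]]))
print([(m["box"],m["conf"]) for m in masks_of("button",f)[:3]],get_clock())
```

```text
2.657543849202706
[([248.4, 340.9, 2.2, 19.1], 0.51)] 25.4167
```

View pics/w6.png

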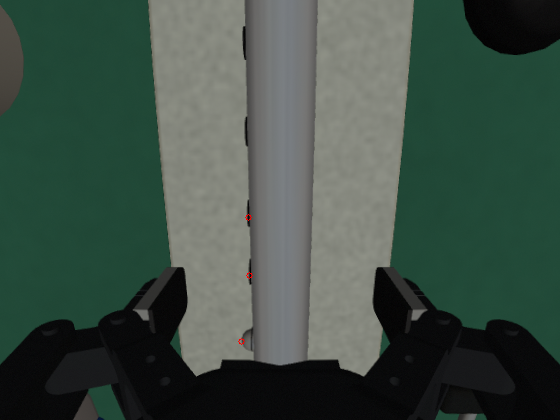

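The button is fully out at (247,341), and the holes at (249,214) and (250,272) sit at the predicted 60 and 34 mm. I retreat upward and hand in.

Run:
```python
from h import *
movel([*(O+D*.026),.33],.15); pause(.3); print(get_force(),get_clock()); print(job_done())
```

```text
[ 0.38470187 -0.06314446 -0.23706418] 26.6333
the job is handed in; nothing more can be done
None
```

The stick is now two holes longer: both snaps were felt and checked in the wrist camera, the button is out through the second hole, and the job was handed in with the gripper clear at 26.6 s; the verdict was not shown.

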